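Tip the stone bin to the gauge's angle and hold it

TASK

Stand the 35-degree angle gauge on the bench with its flat side flush against the outer face of the tilting bin's left cheek plate (left as seen from the robot), the high end of its slope towards the robot and its length within the plate's length, and let go of it. Then raise the bin by its bar handle until its rim runs parallel to the gauge's slope, 35 degrees from its rest position, so that the polisher can pick out a stone, and finish while still holding it there steadily with the gripper, because it falls back if let go. The gauge must stay flush without touching the bin, and the cavity block, the soft jaws and the stone holder stay where they are.

Things in the scene. Friction and masses are not known exactly. Their poses are not given: they have to be found in the camera images.
- cheek_face (a point): On the outer (left, +y) face of the left cheek plate of the bin's fixed steel bracket, half-way along, 30 mm above the bench. Two upright plates, each 150 long (x), 5 thick, 70 mm high, outer faces 145 mm apart, joined by a 4 mm base. Axes: x along the plate, away from the robot (pivot end is +x); y out of the face, to the left; z up.
- bin_pivot (a point): Middle of the bin's pivot axis, fixed on the bracket, parallel to y of cheek_face: 55 mm above the bench, midway between the cheek plates, 45 mm to +x of their middle. Same axes as cheek_face.
- bin (a joint): Tilt of the bin about its pivot, rad. 0 = at rest, rim level, on its stop; grows as the handle end (towards the robot) rises; upper stop 1.2. 35 degrees = 0.611. The bin (0.3 to 0.65 kg with stones) swings freely and falls back to 0 when released; holding it takes about 1 to 3 N at the handle.
- bin_handle (a point): Middle of the bin's handle: round steel bar, 12 mm dia, 80 long, parallel to the pivot axis. At rest 152 mm to -x of and 35 above the pivot, 90 above the bench, axis 42 mm clear of the bin's robot-side wall; two 8 mm arms at 34 mm either side of its middle join it to the bin. Orange bin 120 (x) x 124 (y) x 75 high, rim 95 above the bench at rest. Axes turn with the bin.
- gauge_grip (a point): On the axis of the grip post (18 x 18 mm, square to the foot, 12 to 85 mm above the underside) of the loose steel gauge, 60 mm above its underside, which rests on the bench. 0.4 to 0.6 kg. Foot 100 (x) x 60 (y) x 12. Post is half-way along x, 38 mm in from the flat -y side. Axes: x along the foot to the slope's low end, y from flat side to the other, z up; parallel to cheek_face's when laid.
- gauge_face (a point): Middle of the gauge's flat side (its -y face, to lie against the cheek plate), 30 mm above the underside; 38 mm along -y from and 30 below gauge_grip. On this side stands an open triangle 10 mm thick: an upright at the -x end and a bar sloping 35 degrees down to +x, top 82 mm above the underside. Same axes as gauge_grip.
- cavity_block: Bystander: dull steel cavity block 120 x 90 x 45 mm with a rectangular pocket; origin at the centre of its underside.
- jaw_1: Bystander: aluminium soft jaw, stepped bar 100 x 34 x 30 mm; origin under its thicker part.
- jaw_2: Bystander: second aluminium soft jaw like the first.
- stone_holder: Bystander: dark brown bakelite stone holder, lying, about 165 x 22 x 16 mm with a stone stick in its end; origin on its underside near its middle.
Not all that is in view belongs to the job. Of the things that look like the part that bears cheek_face, the larger one is meant. Leave any yellow look-alike of the part that bears gauge_grip alone.

How it is judged (in metres and radians):
On the way:
1. the gauge stands flush against the left cheek plate, let go, while the bin is still at rest (y of gauge_face in the frame of cheek_face between -0.003 and 0.004 m and x of gauge_face in the frame of cheek_face between -0.03 and 0.03 m and z of gauge_face in the frame of cheek_face between -0.004 and 0.004 m and angle between the x axis of gauge_face and the x axis of cheek_face, either way round below 0.06 rad and angle between gauge_face's own z axis and vertical below 0.05 rad and contact force between the fingers and gauge below 0.2 N and value of joint bin below 0.1 rad), for 0.2 s.
At the end, for the whole second after the job is handed in: Bin held still by the fingers at 0.611 rad +-0.07, not touching the gauge; gauge released, upright on the bench, flat side against the left cheek plate (within 4 mm, 0.06 rad), high end to the robot, centre within 30 mm of the plate's middle; bystanders within 20 mm of their starts (y of gauge_face in the frame of cheek_face between -0.003 and 0.004 m and x of gauge_face in the frame of cheek_face between -0.03 and 0.03 m and z of gauge_face in the frame of cheek_face between -0.004 and 0.004 m and angle between the x axis of gauge_face and the x axis of cheek_face, either way round below 0.06 rad and angle between gauge_face's own z axis and vertical below 0.05 rad and contact force between the fingers and gauge below 0.2 N and value of joint bin between 0.541 and 0.681 rad and velocity of joint bin between -0.05 and 0.05 rad/s and contact force between the fingers and bin above 0.5 N and contact force between gauge and bin below 0.2 N and distance of each of cavity_block, jaw_1, jaw_2, stone_holder from where it was at the start of the episode below 0.02 m); the arm keeps its last pose, push and grip.
It fails at once if a bystander was moved more than 20 mm (distance of any of cavity_block, jaw_1, jaw_2, stone_holder from where it was at the start of the episode above 0.02 m).
It also fails if it takes over 53 s, if anything falls off the work surface, if the arm or the gripper's body presses on something with over 40 N, if the wrist force passes 120 N, or if a joint passes its speed limit or range.

ROBOT

A 6-joint arm with a two-finger parallel gripper is mounted at the origin on the work surface. World frame = base frame: x ahead of the robot, y to its left, z up, the work surface at z = 0. Lengths are in m, angles in degrees, forces in N, time in s.
With the tool pointing down it reaches from about 0.4 to 0.825 m from the base axis. Payload 7 kg.
Tool frame: the origin (TCP) lies between the finger pads; the fingertips stand 19 mm ahead of it and the grasp point (between the pads) is the TCP; x points along the fingers, y is the direction in which the jaws open and shut, and the axes are right-handed (so a half turn about x gives the same grasp; the last joint's range is limited). The gripper opens to 88 mm and grips with 3 to 60 N. Pads are 19 mm wide; open, the fingers measure 130 mm over their backs; the gripper's body (78 mm by 193 mm) begins 47 mm behind the grasp point.
Start: joints at [82.225, 20.546, 0.682, 0, -70.136, -16.507], TCP at [0.278, 0.615, 0.246] pointing down, gripper open.
Joint ranges: [-176.03, 176.03], [-82.01, 121.73], [-58.28, 71.71], [-173.87, 95.51], [-174.79, -0.11], [-173.66, 173.66]. Speed limits (degrees/s): [136.94, 136.94, 172.46, 180, 180, 180].

INTERFACE

Orientations are given as [roll, pitch, yaw] about the fixed x, y, z axes, in that order (R = Rz(yaw) Ry(pitch) Rx(roll)).
In Python, from plant import * gives the robot as it stands.
- The arm moves only by the tool step_arm, never from a script. Its argument "steps" is a list of rows, each a list of 2 entries, a list of its own where there are three numbers: the shift along the tool's x, y, z in units of 0.02 m (1.0 is 0.02 m), then the turn about the tool's x in units of 6 degrees (1.0 is 6 degrees). A call has 1 to 20 rows; each row shifts and turns the commanded pose from where the row before left it, along the tool's axes as they then stand; what a row does not reach is not made up. A row lasts 1/12 s, in which the tool goes at most 41.7 mm and 7.16 degrees, less where a joint would pass 70% of its speed; a pose out of reach is approached as far as the arm can. A call with a number of a shift or a turn outside -1 to 1 is refused whole. A call with a gripper value outside its range is refused whole. "fingers" is the closure, from 0 (fully open) to 1 (shut), set as the call begins (left out, the last holds). The fingers move at their own pace and stop on an object; "grip_force" is the grip in N (left out, the last holds). Time passes only in rows, so rows that do not move let the fingers close. It gives the time, the measured TCP pose, the force and the opening at its end, in the units of the state.
- get_state(): the state, without advancing time (a new reading comes with each control period).
- capture(name): name is "scene" or "side" or "wrist"; returns the picture (384x512x3 uint8, blue, green, red); there is no depth.
- camera_model(name): a dict with "intrinsics" (3x3 intrinsics, pixels), "rvec" (rotation vector, rad) and "tvec" (3), from world to camera coordinates, as OpenCV has them. Camera axes: x right, y down, z forward; pixel columns grow to the right and rows downward; lengths in m; the calibration is good to about 2 mm. The wrist camera is an equidistant fisheye: a pixel r from the principal point sees the ray r / f radians off the axis. A picture is of the moment at which its call begins: read the wrist's pose just before it. camera_model takes no time and is no camera call; for the wrist camera it gives the pose at the moment of the call.
- close_job(): hands the job in, once; it reports no verdict.
The state is a dict: "time_s": time; "joints": joint angles; "qd": joint speeds; "joint_torque": joint torques, N m; "tcp_pos": TCP position; "eef_rot": TCP orientation; "contact_force": force on the tool from outside, world axes, zero at the start; "moment": the same for the moment, N m; "gripper_width": finger opening in m.
Only numpy, scipy, OpenCV 4.12 (cv2) and the standard library are available. Lean on these libraries where they do the work, as an engineer would, in place of code of your own. Each camera call takes 0.05 s, during which the arm holds its last target.

## Working session

There is one attempt and no reset: what is moved stays moved. The work goes in short steps, Python scripts to look and compute and a tool call to move; the robot and the scene stay as the last step left them, time stands still between calls to the robot, and variables do not carry over. Pictures are saved under pics/ and viewed, and the job is handed in when it is done.

Besides the shell and the picture viewer there is one more tool, called after "Emit:" by a JSON object that holds its "fn" and its "kwargs", one argument or row to a line. step_arm: Moves the arm, as the interface text tells. Its arguments: {"type":"object","properties":{"steps":{"type":"array","items":{"type":"array"}},"fingers":{"type":"number"},"grip_force":{"type":"number"}},"required":["steps"]}

```bash
ls; mkdir -p pics; python3 - <<'E'
from plant import *
import cv2
s=get_state();print(s)
for n in ["scene","side","wrist"]:
    m=camera_model(n);print(n,m)
    cv2.imwrite(f"pics/{n}0.png",capture(n))
E
```

```text
pics
{'time_s': 0.0, 'joints': array([ 8.22256919e+01,  2.05901831e+01,  6.35341179e-01, -2.09732816e-02,
       -7.01361417e+01, -1.65073654e+01]), 'qd': array([ 0.06917431, -0.00896144,  0.06294719,  0.07799162, -0.06349509,
       -0.0147382 ]), 'joint_torque': array([-1.28293336e-04, -5.82719064e+01,  2.93063235e+01,  6.99720696e+00,
        7.16366252e-03, -1.52031243e-04]), 'tcp_pos': array([0.27740046, 0.61487089, 0.24464602]), 'eef_rot': array([  94.28181523,   89.90690388, -110.00700034]), 'contact_force': array([-0.29452934,  0.00648445,  0.4002252 ]), 'moment': array([-0.00212023,  0.02702276, -0.01278418]), 'gripper_width': 0.0877228611871429}
scene {'intrinsics': array([[397.97216974,   0.        , 252.39972542],
       [  0.        , 397.97216974, 197.13873302],
       [  0.        ,   0.        ,   1.        ]]), 'rvec': array([ 1.34573302,  1.95715991, -1.06118158]), 'tvec': array([ 0.15551579, -0.17532711,  1.51724946])}
side {'intrinsics': array([[409.4114138 ,   0.        , 248.60855325],
       [  0.        , 409.4114138 , 184.6497974 ],
       [  0.        ,   0.        ,   1.        ]]), 'rvec': array([ 2.26219914, -0.34018293,  0.15142444]), 'tvec': array([-0.45330442,  0.16264054,  1.33126439])}
wrist {'intrinsics': array([[297.31863964,   0.        , 257.83628683],
       [  0.        , 297.31863964, 193.30505998],
       [  0.        ,   0.        ,   1.        ]]), 'rvec': array([-1.60544203,  2.48528308,  0.36550236]), 'tvec': array([ 0.6753059 , -0.03631057,  0.39285646])}
```

```bash
cat > h.py <<'E'
from plant import *
import cv2,numpy as np
def up(n,out,x0,y0,x1,y1,k):
    im=cv2.imread(f"pics/{n}.png")[y0:y1,x0:x1]
    cv2.imwrite(f"pics/{out}.png",cv2.resize(im,None,fx=k,fy=k,interpolation=cv2.INTER_CUBIC))
E
python3 - <<'E'
from h import *
for n in ["scene","side","wrist"]: up(n+"0",n+"0b",0,0,512,384,1.5)
E
```

```text
(no output)
```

View pics/scene0b.png

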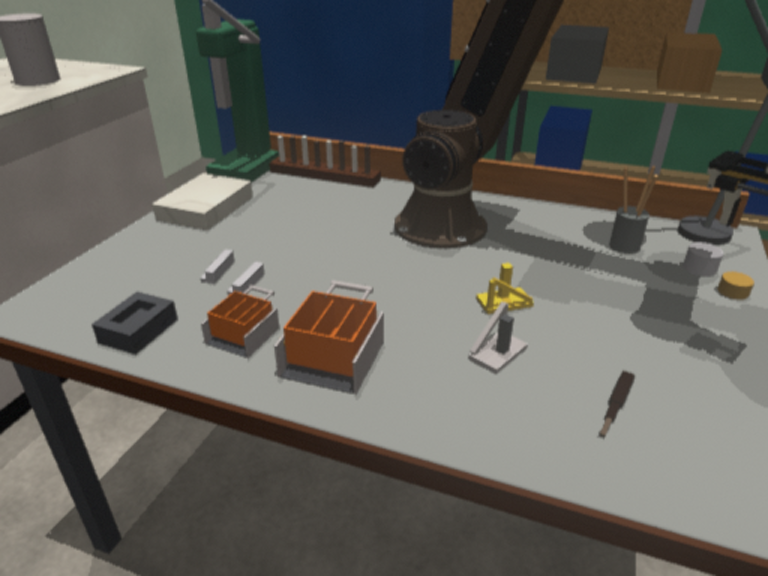

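View pics/side0b.png

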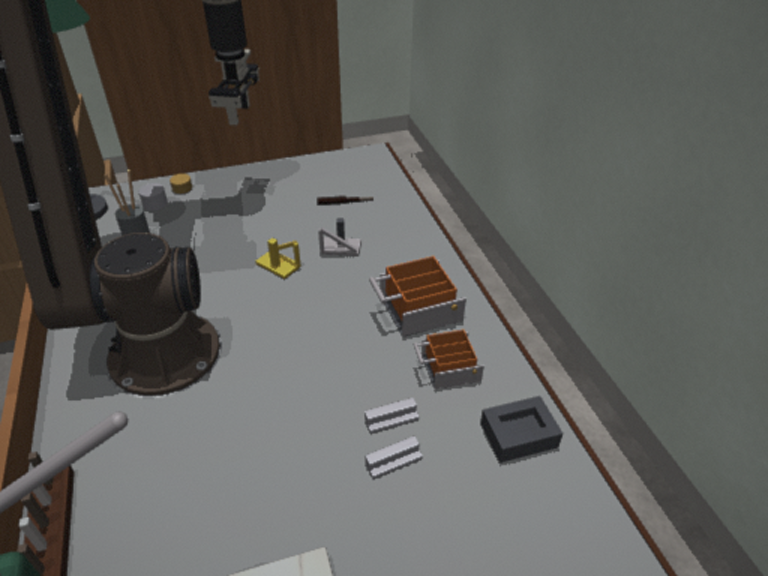

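View pics/wrist0b.png

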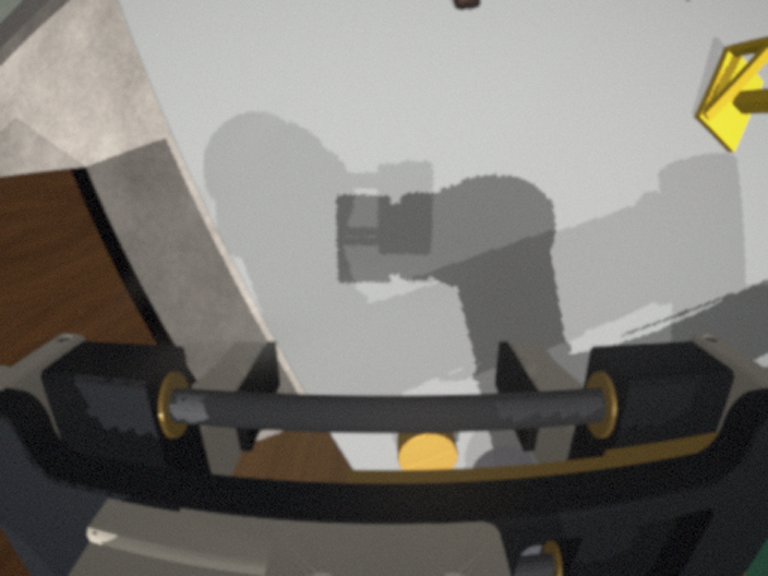

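Candidates (in the 1.5x scene picture): the bins are a large orange one at (331,335) and a small one at (240,320), and I choose the large one. The gauges are a grey steel one at (500,345) and a yellow look-alike at (505,290), and I choose the grey one. Next I'll check both in close crops.

```bash
python3 - <<'E'
from h import *
up("scene0","sc_bin",175,180,275,265,8)
up("scene0","sc_g",300,165,370,255,6.6)
up("side0","si_bin",240,165,315,225,10)
up("side0","si_g",165,135,250,190,9)
E
```

```text
(no output)
```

View pics/sc_bin.png

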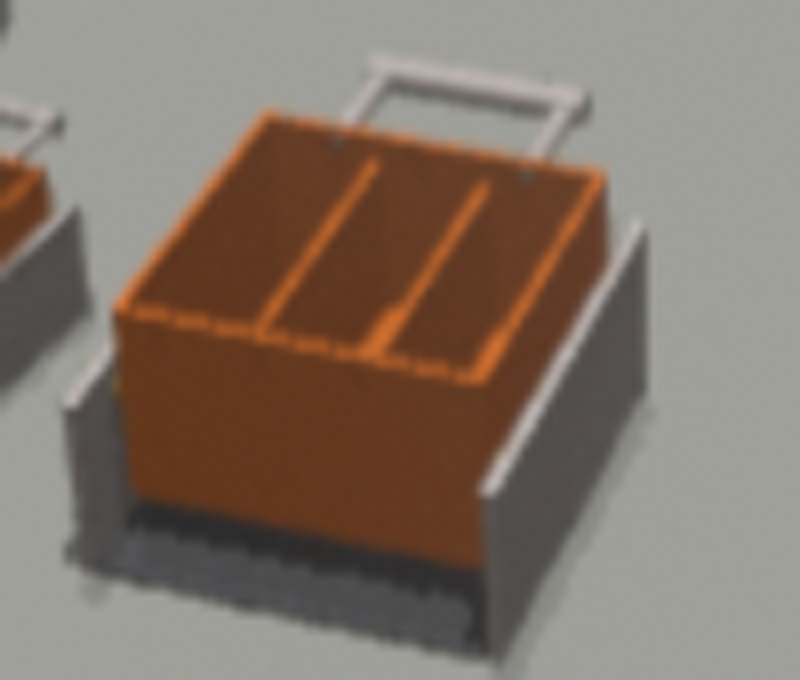

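View pics/sc_g.png

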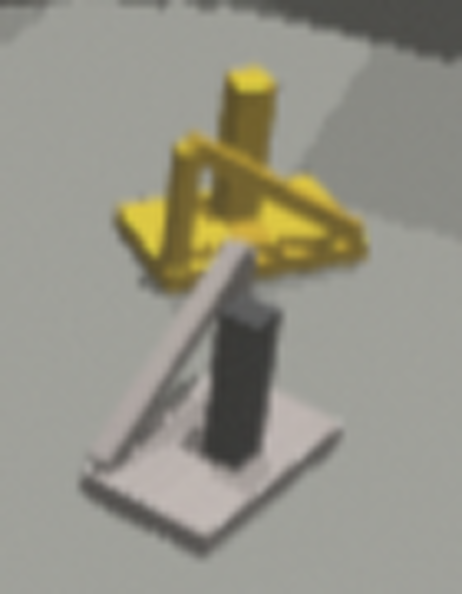

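View pics/si_bin.png

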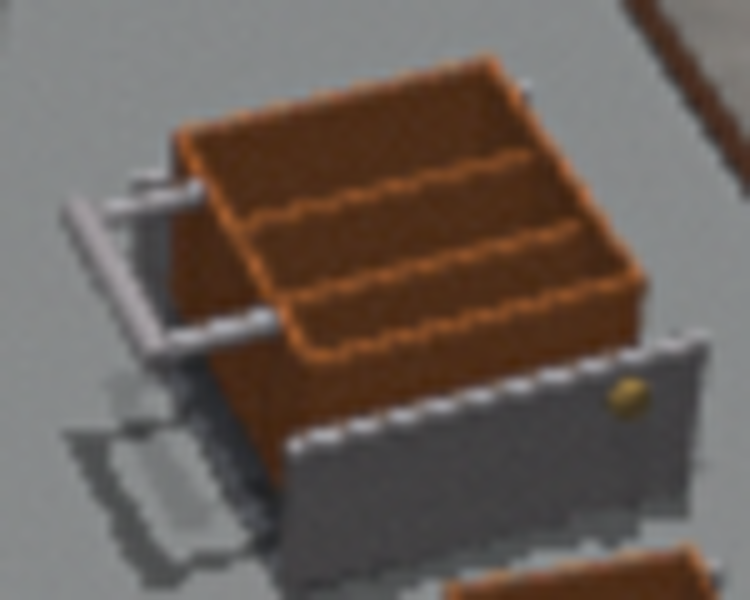

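View pics/si_g.png

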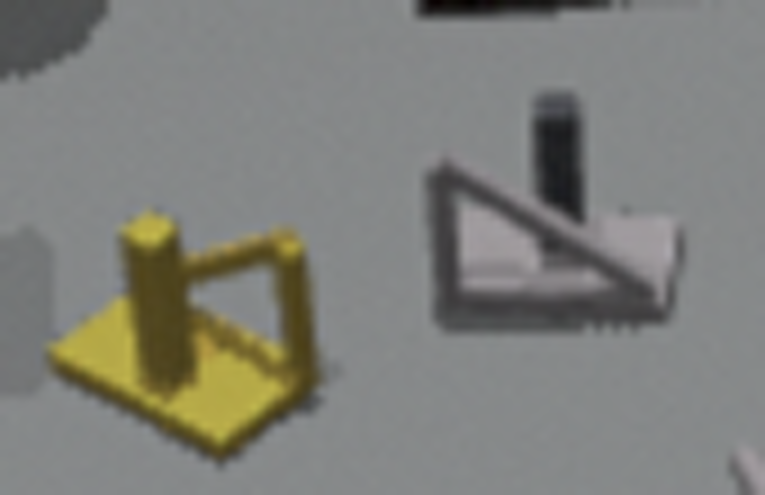

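```bash
cat > fit.py <<'E'
from h import *
from scipy.optimize import least_squares
def pr(c,P):
    m=camera_model(c); return cv2.projectPoints(np.float64(P),m["rvec"],m["tvec"],m["intrinsics"],None)[0][:,0]
def fit(obs,x0,dz=False):
    cs=["scene","side"]
    def W(p,L):
        L=np.float64(L)/1000; c,s=np.cos(p[2]),np.sin(p[2])
        return np.c_[p[0]+c*L[:,0]-s*L[:,1],p[1]+s*L[:,0]+c*L[:,1],L[:,2]]
    def f(p):
        r=[]
        for c in cs:
            o=[q for q in obs if q[0]==c]
            if o: r.append((pr(c,W(p,[q[2] for q in o]))-np.float64([q[1] for q in o])).ravel())
        return np.concatenate(r)
    s=least_squares(f,x0,loss='soft_l1'); return s.x,f(s.x),W
E
cat > r1.py <<'E'
from fit import *
sb=lambda a,b:(a/8+175,b/8+180)
ib=lambda a,b:(a/10+240,b/10+165)
B=[("scene",sb(497,492),(75,0,70)),("scene",sb(497,660),(75,0,0)),("scene",sb(648,395),(-75,0,0)),("scene",sb(648,226),(-75,0,70)),
("scene",sb(68,405),(75,-145,70)),("scene",sb(70,555),(75,-145,0)),
("scene",sb(265,115),(-65,-134.5,95)),("scene",sb(605,172),(-65,-10.5,95)),("scene",sb(120,308),(55,-134.5,95)),("scene",sb(478,380),(55,-10.5,95)),
("scene",sb(374,64),(-107,-112.5,90)),("scene",sb(584,102),(-107,-32.5,90)),
("side",ib(72,208),(-107,-32.5,90)),("side",ib(152,347),(-107,-112.5,90)),
("side",ib(183,132),(-65,-10.5,95)),("side",ib(490,62),(55,-10.5,95)),("side",ib(640,280),(55,-134.5,95)),("side",ib(312,352),(-65,-134.5,95)),
("side",ib(290,447),(-75,-145,70)),("side",ib(708,338),(75,-145,70))]
p,r,_=fit(B,[.7,-.1,0]);print("cheek",p[:2],np.degrees(p[2]));print(r.reshape(-1,2).round(1).tolist())
sg=lambda a,b:(a/6.6+300,b/6.6+165)
ig=lambda a,b:(a/9+165,b/9+135)
G=[("scene",sg(250,308),(0,0,85)),("scene",sg(203,540),(50,22,12)),("scene",sg(203,556),(50,22,0)),("scene",sg(343,425),(-50,22,12)),("scene",sg(85,475),(50,-38,12)),
("scene",sg(240,243),(-50,-33,82)),
("side",ig(558,103),(0,0,85)),("side",ig(440,328),(-50,-38,0)),("side",ig(665,320),(50,-38,0)),("side",ig(682,222),(50,22,12)),("side",ig(445,160),(-50,-33,82))]
p,r,_=fit(G,[.6,.2,0]);print("gauge",p[:2],np.degrees(p[2]));print(r.reshape(-1,2).round(1).tolist())
E
python3 r1.py
```

```text
cheek [0.57446562 0.03970892] 2.7377696265535705
[[-0.7, 0.3], [0.0, 0.9], [-0.4, -0.9], [-0.4, -0.2], [-1.3, -0.3], [1.2, 2.2], [-0.2, -0.5], [0.1, 0.2], [-1.4, 0.1], [0.2, 0.4], [-0.5, 1.0], [0.0, 1.0], [-0.3, -0.4], [0.1, 0.9], [-2.0, -0.7], [-0.5, -1.2], [-0.1, -0.7], [-1.3, 0.6], [-1.0, -0.4], [-0.7, -0.3]]
gauge [0.46283726 0.24905718] -20.9356628479912
[[-0.6, 0.6], [0.3, 0.1], [-0.2, 1.2], [-1.0, -0.2], [-1.0, 0.2], [0.2, -1.2], [-0.4, -0.4], [-0.4, -2.2], [0.3, -0.3], [-0.3, -1.2], [-2.1, -1.4]]
```

The crops confirm both choices: the grey gauge already has its high end roughly towards the robot, and the larger bin's left plate is on the right of the scene picture. Next I'll plan the approach over the gauge.

```bash
cat > pl.py <<'E'
from h import *
from scipy.spatial.transform import Rotation as Ro
import sys
def Rt(s): return Ro.from_euler('xyz',s["eef_rot"],degrees=True).as_matrix()
def plan(tgt,yaw):
    """tgt world xyz m, yaw: world heading deg for tool y (mod 180)"""
    s=get_state();R=Rt(s)
    h=np.degrees(np.arctan2(R[1,1],R[0,1]))
    d=(yaw-h+90)%180-90           # world z turn; tool x is down -> tool turn = -d
    print("t",round(s["time_s"],2),"tcp",s["tcp_pos"].round(4),"tilt",R[:,0].round(3),"toolY heading",round(h,2),"F",s["contact_force"].round(1),"w",round(s["gripper_width"],4),"j",s["joints"].round(1))
    D=np.array(tgt)-s["tcp_pos"]
    print("world D mm",(D*1000).round(1),"turn units",round(-d/6,3),"(deg %.2f)"%-d)
    R2=Ro.from_rotvec([0,0,np.radians(d)]).as_matrix()@R
    print("shift units: before turn",(R.T@D/.02).round(2)," after turn",(R2.T@D/.02).round(2))
if __name__=="__main__": plan([float(a) for a in sys.argv[1:4]],float(sys.argv[4]))
E
python3 pl.py 0.463 0.249 0.20 -20.9; python3 pl.py 0.463 0.249 0.20 159
```

```text
t 0.15 tcp [0.2774 0.615  0.2448] tilt [-0.    -0.001 -1.   ] toolY heading -114.29 F [-0.   0.  -0.1] w 0.0877 j [ 82.2  20.6   0.6  -0.  -70.1 -16.5]
world D mm [ 185.6 -366.   -44.8] turn units 14.436 (deg 86.61)
shift units: before turn [  2.26  12.86 -15.98]  after turn [  2.23 -15.2  -13.78]
t 0.15 tcp [0.2774 0.615  0.2448] tilt [-0.    -0.001 -1.   ] toolY heading -114.29 F [-0.   0.  -0.1] w 0.0877 j [ 82.2  20.6   0.6  -0.  -70.1 -16.5]
world D mm [ 185.6 -366.   -44.8] turn units 14.452 (deg 86.71)
shift units: before turn [  2.26  12.86 -15.98]  after turn [  2.23 -15.22 -13.76]
```

Emit:
{"fn": "step_arm", "kwargs": {
  "steps": [
    [[0.1,0.8,-1.0],0],
    [[0.1,0.8,-1.0],0],
    [[0.1,0.8,-1.0],0],
    [[0.1,0.8,-1.0],0],
    [[0.1,0.8,-1.0],0],
    [[0.1,0.8,-1.0],0],
    [[0.1,0.8,-1.0],0],
    [[0.1,0.8,-1.0],0],
    [[0.1,0.8,-1.0],0],
    [[0.1,0.8,-1.0],0],
    [[0.1,0.8,-1.0],0],
    [[0.1,0.8,-1.0],0],
    [[0.1,0.8,-1.0],0],
    [[0.1,0.8,-1.0],0],
    [[0.1,0.8,-1.0],0],
    [[0.1,0.8,-1.0],0]
  ]
}}

```text
time_s: 1.48
tcp_pos: [0.4643, 0.2491, 0.2134]
eef_rot: [16.5, 90.0, 172.2]
contact_force: [0.2, 0.3, 0.5]
gripper_width: 0.0877
```

Emit:
{"fn": "step_arm", "kwargs": {
  "steps": [
    [[0,0,0],1],
    [[0,0,0],1],
    [[0,0,0],1],
    [[0,0,0],1],
    [[0,0,0],1],
    [[0,0,0],1],
    [[0,0,0],1],
    [[0,0,0],1],
    [[0,0,0],1],
    [[0,0,0],1],
    [[0,0,0],1],
    [[0,0,0],1],
    [[0,0,0],1],
    [[0,0,0],1],
    [[0,0,0],0.44],
    [[0,0,0],0],
    [[0,0,0],0]
  ]
}}

```text
time_s: 2.9
tcp_pos: [0.4639, 0.2502, 0.2135]
eef_rot: [145.9, 90.0, -144.9]
contact_force: [-0.0, 0.2, 0.3]
gripper_width: 0.0877
```

```bash
python3 pl.py 0.463 0.249 0.20 159; python3 - <<'E'
from h import *
import pickle
m=camera_model("wrist");pickle.dump(m,open("w1.pkl","wb"))
im=capture("wrist");cv2.imwrite("pics/w1.png",im);up("w1","w1b",0,0,512,384,1.5)
R=cv2.Rodrigues(m["rvec"])[0];print(-R.T@m["tvec"],R[2])
E
```

```text
t 2.9 tcp [0.4639 0.2502 0.2135] tilt [-0. -0. -1.] toolY heading 159.18 F [-0.   0.2  0.3] w 0.0877 j [ 49.7   8.  -20.6  -0.  -61.4 -70.5]
world D mm [ -0.9  -1.2 -13.5] turn units 0.03 (deg 0.18)
shift units: before turn [ 0.67  0.02 -0.07]  after turn [ 0.67  0.02 -0.07]
[0.43672603 0.17807361 0.35400049] [ 0.10250495  0.269958   -0.95740034]
```

View pics/w1b.png

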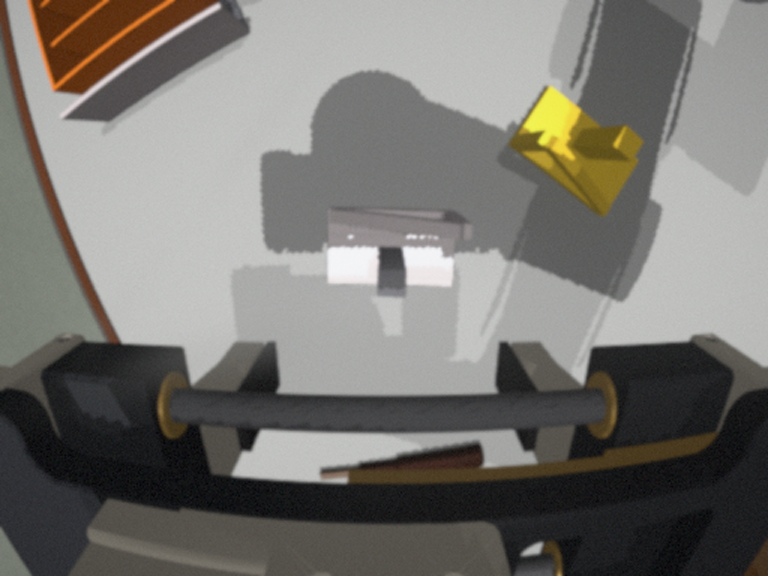

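The wrist view shows the gauge between the fingers, with the post top at about (391,292) and the foot from (328,208) to (455,285), aligned with the jaws. The left plate's outer face is at the upper left, around (150,85). Next is a crop to refine the fit.

```bash
python3 - <<'E'
from h import *
up("w1","w1g",205,125,325,215,6.6)
up("w1","w1p",30,0,175,90,5.5)
E
```

```text
(no output)
```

View pics/w1g.png

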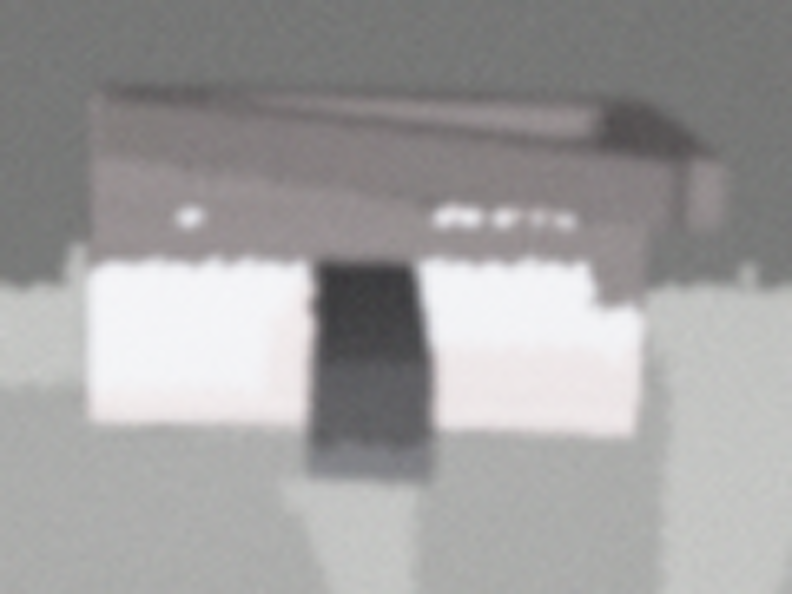

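View pics/w1p.png

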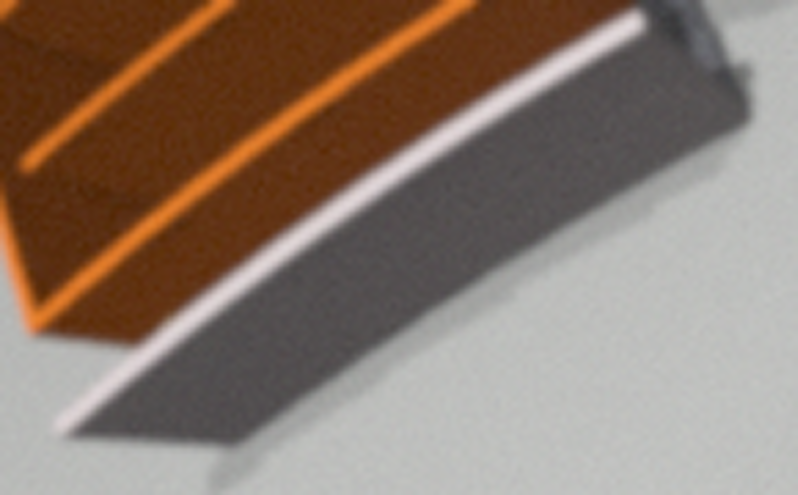

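```bash
cat > fit2.py <<'E'
from fit import *
import pickle
def fe(m,P):
    return cv2.fisheye.projectPoints(np.float64(P)[:,None],np.float64(m["rvec"]),np.float64(m["tvec"]),np.float64(m["intrinsics"]),np.zeros(4))[0][:,0]
def Wp(p,L):
    L=np.float64(L)/1000; c,s=np.cos(p[2]),np.sin(p[2])
    return np.c_[p[0]+c*L[:,0]-s*L[:,1],p[1]+s*L[:,0]+c*L[:,1],L[:,2]]
def fitw(m,obs,x0):
    f=lambda p:(fe(m,Wp(p,[o[1] for o in obs]))-np.float64([o[0] for o in obs])).ravel()
    s=least_squares(f,x0,loss='soft_l1');return s.x,f(s.x).reshape(-1,2)
E
python3 - <<'E'
from fit2 import *
m=pickle.load(open("w1.pkl","rb"))
g=lambda a,b:(a/6.6+205,b/6.6+125)
q=lambda a,b:(a/5.5+30,b/5.5)
p,r=fitw(m,[(g(92,95),(50,-38,12)),(g(90,422),(50,22,12)),(g(635,437),(-50,22,12)),(g(371,419),(0,0,85)),(g(722,165),(-50,-38,82)),(g(722,230),(-50,-28,82))],[.46,.25,-.36])
print("gauge",p[:2],np.degrees(p[2]));print(r.round(1).tolist())
p,r=fitw(m,[(q(72,437),(75,0,70)),(q(645,22),(-75,0,70)),(q(238,443),(75,0,0)),(q(745,118),(-75,0,0))],[.57,.04,0.05])
print("cheek",p[:2],np.degrees(p[2]));print(r.round(1).tolist())
E
```

```text
gauge [0.46123337 0.25083474] -21.848825872489332
[[-1.2, -0.1], [-0.3, 0.1], [0.1, -0.7], [-0.3, 0.3], [0.9, -0.2], [0.3, 0.5]]
cheek [0.57495111 0.03974778] 3.3397414304462907
[[-2.4, -0.1], [0.0, -0.1], [-0.2, 0.7], [1.6, -0.4]]
```

Emit:
{"fn": "step_arm", "kwargs": {
  "steps": [
    [[0.9,0.1,0],0.1],
    [[0.9,0,0],0],
    [[0.9,0,0],0],
    [[0.9,0,0],0],
    [[0.9,0,0],0],
    [[0.9,0,0],0],
    [[0.9,0,0],0],
    [[0.8,0,0],0],
    [[0.5,0,0],0],
    [[0,0,0],0],
    [[0,0,0],0]
  ],
  "fingers": 0.3
}}

```text
time_s: 3.87
tcp_pos: [0.4622, 0.2509, 0.0615]
eef_rot: [171.9, 89.9, -119.5]
contact_force: [-0.7, 0.7, 0.5]
gripper_width: 0.0613
```

Emit:
{"fn": "step_arm", "kwargs": {
  "steps": [
    [[0,0,0],0],
    [[0,0,0],0],
    [[0,0,0],0],
    [[0,0,0],0],
    [[0,0,0],0],
    [[0,0,0],0],
    [[0,0,0],0],
    [[0,0,0],0]
  ],
  "fingers": 1,
  "grip_force": 40
}}

```text
time_s: 4.53
tcp_pos: [0.4621, 0.2511, 0.0617]
eef_rot: [28.5, 90.0, 97.0]
contact_force: [-1.7, 0.8, 1.8]
gripper_width: 0.0179
```

```bash
python3 pl.py 0.5727 0.090 0.082 -177
```

```text
t 4.53 tcp [0.4621 0.2511 0.0617] tilt [-0.  0. -1.] toolY heading 158.47 F [-1.7  0.8  1.8] w 0.0179 j [ 49.9  18.  -31.1  -0.  -40.9 -71.4]
world D mm [ 110.6 -161.1   20.3] turn units -4.088 (deg -24.53)
shift units: before turn [-1.02 -8.1  -5.46]  after turn [-1.02 -5.1  -8.33]
```

Emit:
{"fn": "step_arm", "kwargs": {
  "steps": [
    [[-0.4,0,0],0],
    [[-0.4,0,0],0],
    [[0,-0.5,-0.3],0],
    [[0,-0.9,-0.6],0],
    [[0,-0.9,-0.6],0],
    [[0,-0.9,-0.6],0],
    [[0,-0.9,-0.6],0],
    [[0,-0.9,-0.6],0],
    [[0,-0.9,-0.6],0],
    [[0,-0.9,-0.6],0],
    [[0,-0.8,-0.6],0],
    [[0,-0.5,-0.36],0],
    [[0,0,0],-0.6],
    [[0,0,0],-0.9],
    [[0,0,0],-0.9],
    [[0,0,0],-0.9],
    [[0,0,0],-0.8],
    [[0,0,0],0],
    [[0,0,0],0]
  ]
}}

```text
time_s: 6.12
tcp_pos: [0.5726, 0.0897, 0.0775]
eef_rot: [106.1, 90.0, -161.0]
contact_force: [-0.8, 0.6, -6.1]
gripper_width: 0.0176
```

```bash
python3 pl.py 0.5727 0.0777 0.0617 -177; python3 - <<'E'
from h import *
import pickle
m=camera_model("wrist");pickle.dump(m,open("w2.pkl","wb"))
cv2.imwrite("pics/w2.png",capture("wrist"));up("w2","w2b",130,60,390,240,3)
cv2.imwrite("pics/sc2.png",capture("scene"));up("sc2","sc2b",180,170,320,275,5.7)
E
```

```text
t 6.12 tcp [0.5726 0.0897 0.0775] tilt [-0. -0. -1.] toolY heading -177.09 F [-0.8  0.6 -6.1] w 0.0176 j [ 28.2  21.  -23.3  -0.  -45.7 -25.3]
world D mm [  0.1 -12.  -15.8] turn units -0.015 (deg -0.09)
shift units: before turn [ 0.79  0.03 -0.6 ]  after turn [ 0.79  0.03 -0.6 ]
```

View pics/w2b.png

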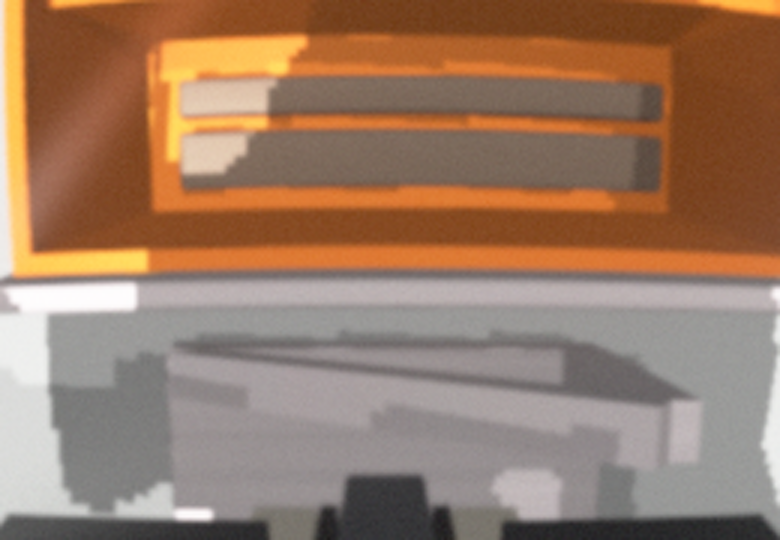

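View pics/sc2b.png

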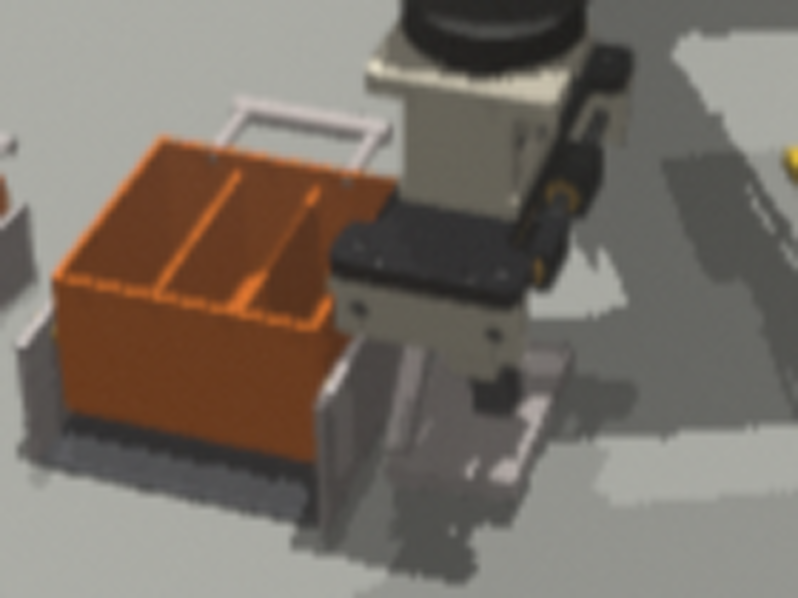

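```bash
python3 - <<'E'
from h import *
up("w2","w2c",130,145,390,220,3)
im=cv2.imread("pics/w2c.png");cv2.imwrite("pics/w2c.png",cv2.resize(im,(780,560),interpolation=cv2.INTER_CUBIC))
E
```

```text
(no output)
```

View pics/w2c.png

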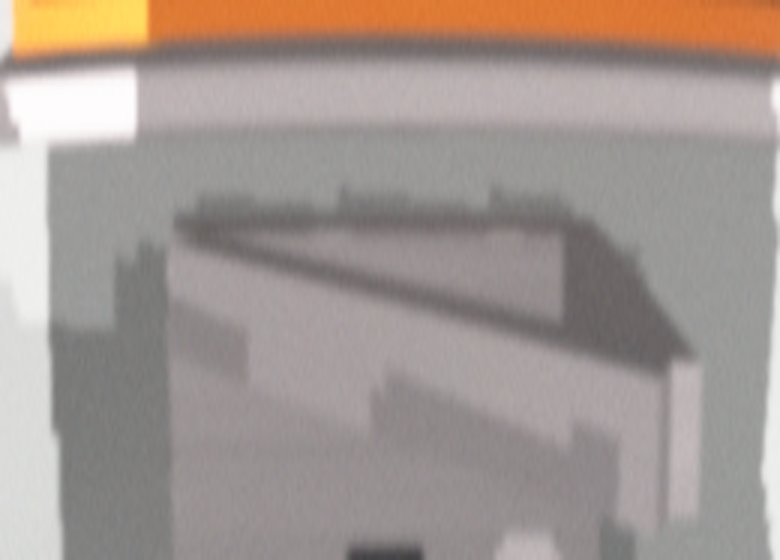

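```bash
python3 - <<'E'
from fit2 import *
m=pickle.load(open("w2.pkl","rb"));K=m["intrinsics"];R=cv2.Rodrigues(m["rvec"])[0];C=-R.T@m["tvec"]
def ray(px,z):
    u=np.array([(px[0]-K[0,2])/K[0,0],(px[1]-K[1,2])/K[1,1]]);r=np.hypot(*u)
    d=R.T@np.r_[u/r*np.sin(r),np.cos(r)];return C+d*(z-C[2])/d[2]
c=lambda a,b:(a/3+130,b/7.4667+145)
print("cam",C)
P=np.array([ray(c(*q),.070) for q in [(20,143),(140,137),(400,130),(600,132),(770,138)]])
k=np.polyfit(P[:,0],P[:,1],1);print("plate edge",P.round(4).tolist(),"yaw",np.degrees(np.arctan(k[0])),"y at .5748",np.polyval(k,.5748))
for pts,z in (([(200,214),(380,213),(560,214)],.016),([(280,231),(400,230),(540,231)],.028)):
    P=np.array([ray(c(*q),z) for q in pts])
    k2=np.polyfit(P[:,0],P[:,1],1);print("gauge",P.round(4).tolist(),np.degrees(np.arctan(k2[0])),np.polyval(k2,.5748), "gap mm",(np.polyval(k2,.5748)-np.polyval(k,.5748))*1000)
E
```

```text
cam [0.57730865 0.01247422 0.2180505 ]
plate edge [[0.6406, 0.0441, 0.07], [0.6178, 0.043, 0.07], [0.573, 0.0406, 0.07], [0.5386, 0.0387, 0.07], [0.5063, 0.0367, 0.07]] yaw 3.139546955020457 y at .5748 0.04060449749230741
gauge [[0.618, 0.0611, 0.016], [0.5756, 0.059, 0.016], [0.5333, 0.0568, 0.016]] 2.9196006464806983 0.058905821361314115 gap mm 18.3013238690067
gauge [[0.5976, 0.0589, 0.028], [0.5713, 0.0576, 0.028], [0.5403, 0.0559, 0.028]] 2.998169892834937 0.057747095762075054 gap mm 17.142598269767642
```

Emit:
{"fn": "step_arm", "kwargs": {
  "steps": [
    [[0.35,0,0],0],
    [[0.3,0,0],0],
    [[0,0,-0.2],0],
    [[0,0,-0.2],0],
    [[0,0,-0.1],0],
    [[0,0,0],0],
    [[0,0,0],0],
    [[0,0,0],0]
  ]
}}

```text
time_s: 6.88
tcp_pos: [0.5735, 0.0798, 0.0645]
eef_rot: [-160.2, 90.0, -67.1]
contact_force: [1.6, -0.1, -2.7]
gripper_width: 0.0178
```

Emit:
{"fn": "step_arm", "kwargs": {
  "steps": [
    [[0,0,-0.1],0],
    [[0,0,0],0],
    [[0,0,0],0]
  ]
}}

```text
time_s: 7.13
tcp_pos: [0.5734, 0.0779, 0.0645]
eef_rot: [164.7, 90.0, -102.3]
contact_force: [1.3, 0.3, -3.4]
gripper_width: 0.0177
```

Emit:
{"fn": "step_arm", "kwargs": {
  "steps": [
    [[0,0,-0.1],0],
    [[0,0,0],0],
    [[0,0,0],0]
  ]
}}

```text
time_s: 7.38
tcp_pos: [0.5737, 0.0775, 0.0646]
eef_rot: [-26.4, 89.9, 66.7]
contact_force: [-0.1, 7.8, -2.9]
gripper_width: 0.0176
```

Contact with the plate shows as Fy +7.8 N at y = 0.0776. I'll ease off slightly, lower to the bench, press lightly again and look.

Emit:
{"fn": "step_arm", "kwargs": {
  "steps": [
    [[0,0,0.05],0],
    [[0.1,0,0],0],
    [[0.05,0,0],0],
    [[0,0,0],0],
    [[0,0,0],0]
  ]
}}

```text
time_s: 7.8
tcp_pos: [0.5736, 0.0778, 0.0643]
eef_rot: [-67.3, 89.9, 25.9]
contact_force: [-10.6, 6.6, 23.7]
gripper_width: 0.0181
```

```bash
python3 pl.py 0.5727 0.0777 0.0617 -177
```

```text
t 7.8 tcp [0.5736 0.0778 0.0643] tilt [ 0.001  0.001 -1.   ] toolY heading -176.86 F [-10.6   6.6  23.7] w 0.0181 j [ 27.1  21.9 -24.2   0.  -43.8 -23.9]
world D mm [-0.9 -0.1 -2.6] turn units 0.024 (deg 0.14)
shift units: before turn [ 0.13  0.05 -0.  ]  after turn [ 0.13  0.05 -0.  ]
```

```bash
python3 - <<'E'
from h import *
import pickle
m=camera_model("wrist");pickle.dump(m,open("w3.pkl","wb"))
cv2.imwrite("pics/w3.png",capture("wrist"));up("w3","w3b",130,100,390,240,3)
cv2.imwrite("pics/sc3.png",capture("scene"));up("sc3","sc3b",210,190,310,265,8)
E
```

```text
(no output)
```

View pics/w3b.png

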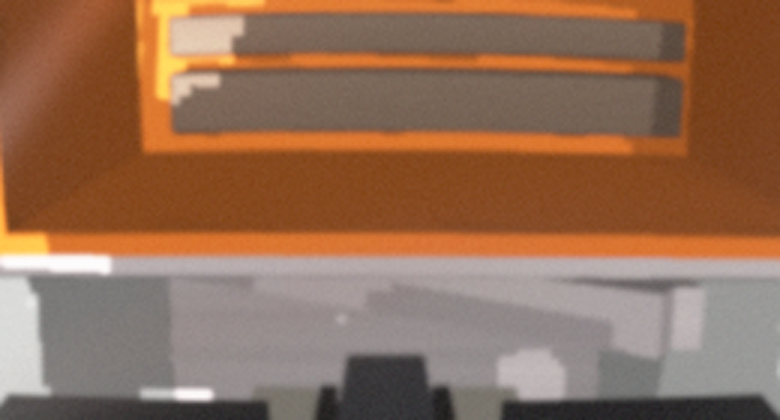

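View pics/sc3b.png

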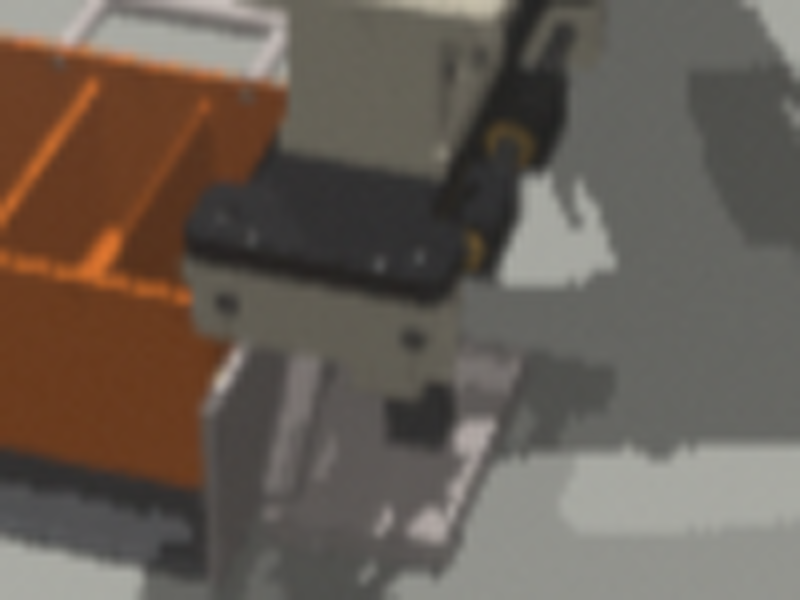

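Emit:
{"fn": "step_arm", "kwargs": {
  "steps": [
    [[0,0,0],0],
    [[0,0,0],0],
    [[0,0,0],0],
    [[0,0,0],0],
    [[0,0,0],0],
    [[0,0,0],0]
  ],
  "fingers": 0.45
}}

```text
time_s: 8.4
tcp_pos: [0.5734, 0.0768, 0.0613]
eef_rot: [119.0, 90.0, -147.9]
contact_force: [1.3, -0.3, 0.0]
gripper_width: 0.0472
```

```bash
python3 pl.py 0.5727 0.0777 0.0617 -177;python3 - <<'E'
from h import *
import pickle
m=camera_model("wrist");pickle.dump(m,open("w4.pkl","wb"))
cv2.imwrite("pics/w4.png",capture("wrist"));up("w4","w4b",130,100,390,240,3)
cv2.imwrite("pics/sc4.png",capture("scene"));up("sc4","sc4b",210,190,310,265,8)
E
```

```text
t 8.4 tcp [0.5734 0.0768 0.0613] tilt [-0.001 -0.    -1.   ] toolY heading -176.94 F [ 1.3 -0.3  0. ] w 0.0472 j [ 27.   22.1 -24.3   0.  -43.6 -23.9]
world D mm [-0.7  0.9  0.4] turn units 0.01 (deg 0.06)
shift units: before turn [-0.02  0.03  0.05]  after turn [-0.02  0.03  0.05]
```

View pics/w4b.png

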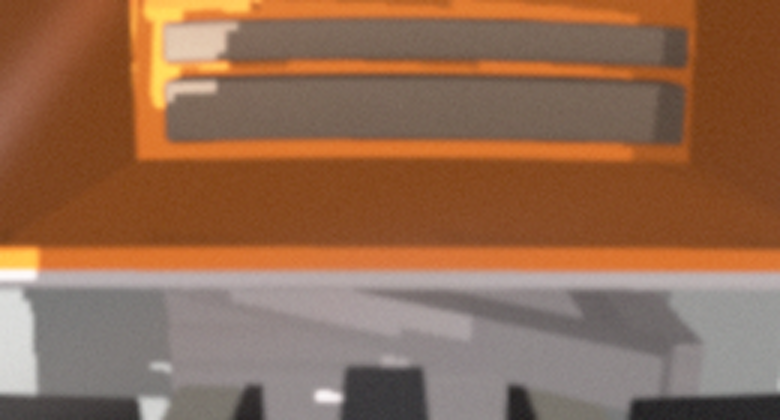

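View pics/sc4b.png

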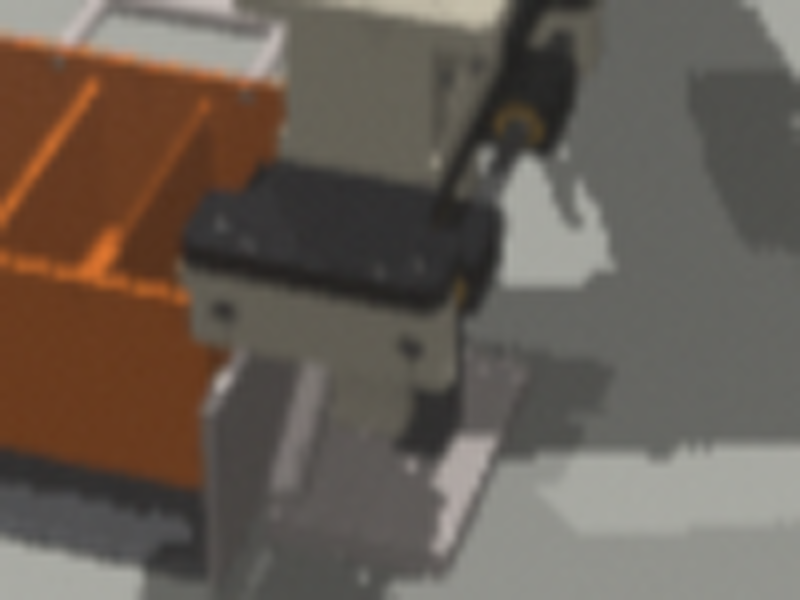

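Emit:
{"fn": "step_arm", "kwargs": {
  "steps": [
    [[-0.6,0,0],0],
    [[-0.9,0,0],0],
    [[-0.9,0,0],0],
    [[-0.9,0,0],0],
    [[-0.9,0,0],0],
    [[0,0,0],0],
    [[0,0,0],0],
    [[0,0,0],0]
  ]
}}

```text
time_s: 9.17
tcp_pos: [0.5731, 0.0769, 0.1451]
eef_rot: [76.5, 90.0, 169.6]
contact_force: [0.3, -0.5, 0.2]
gripper_width: 0.0484
```

```bash
python3 pl.py 0.5727 0.0777 0.0617 -177;python3 - <<'E'
from h import *
import pickle
m=camera_model("wrist");pickle.dump(m,open("w5.pkl","wb"))
cv2.imwrite("pics/w5.png",capture("wrist"));up("w5","w5b",130,100,390,240,3)
cv2.imwrite("pics/sc5.png",capture("scene"));up("sc5","sc5b",210,190,310,265,8)
E
```

```text
t 9.17 tcp [0.5731 0.0769 0.1451] tilt [-0.001  0.    -1.   ] toolY heading -176.94 F [ 0.3 -0.5  0.2] w 0.0484 j [ 27.   16.4 -19.4  -0.  -54.2 -23.9]
world D mm [ -0.4   0.8 -83.4] turn units 0.01 (deg 0.06)
shift units: before turn [4.17 0.02 0.04]  after turn [4.17 0.02 0.04]
```

View pics/w5b.png

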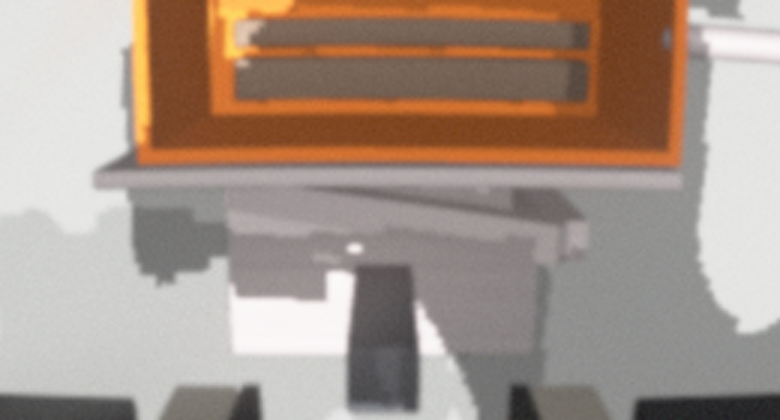

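View pics/sc5b.png

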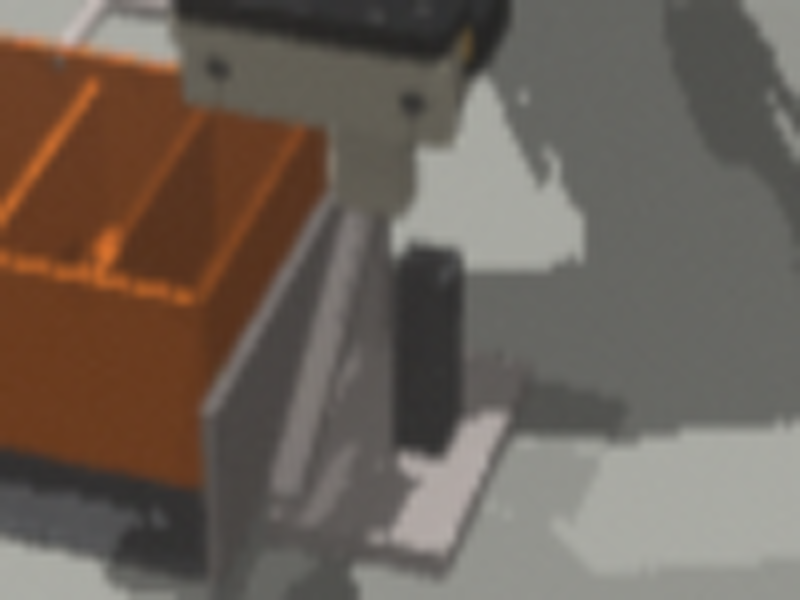

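```bash
python3 - <<'E'
from h import *
up("w5","w5c",155,150,335,245,4.4)
up("sc5","sc5c",230,205,285,268,9)
E
```

```text
(no output)
```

View pics/w5c.png

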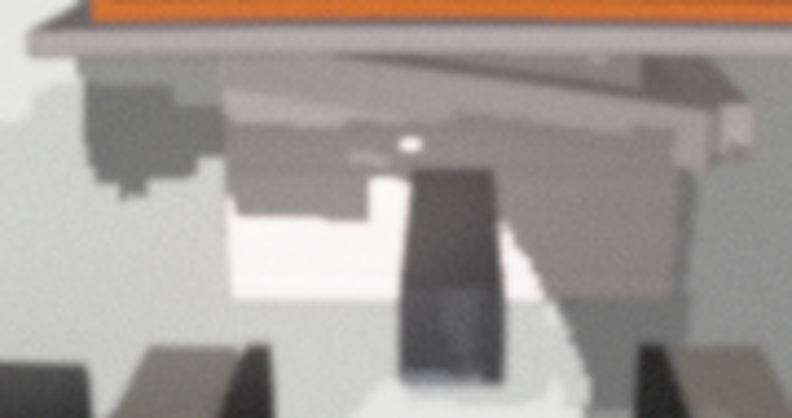

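View pics/sc5c.png

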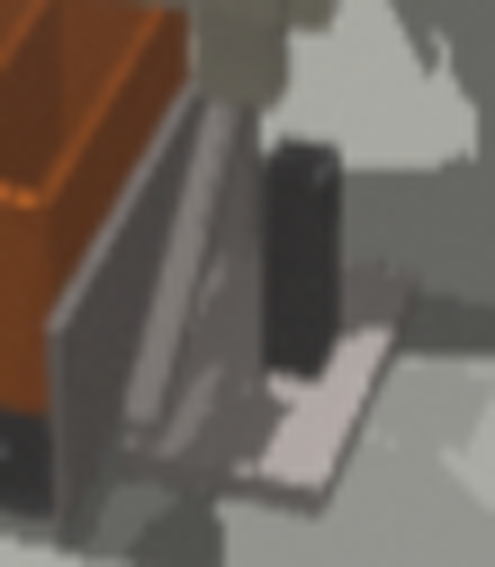

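```bash
python3 - <<'E'
from fit2 import *
m=pickle.load(open("w5.pkl","rb"))
c=lambda a,b:(a/4.4+155,b/4.4+150)
p,r=fitw(m,[(c(233,300),(50,22,12)),(c(672,298),(-50,22,12)),(c(453,335),(0,0,85)),(c(748,100),(-50,-38,82)),(c(748,158),(-50,-28,82))],[.57,.078,0.05])
print("gauge",p[:2],np.degrees(p[2]));print(r.round(1).tolist())
K=m["intrinsics"];R=cv2.Rodrigues(m["rvec"])[0];C=-R.T@m["tvec"]
def ray(px,z):
    u=np.array([(px[0]-K[0,2])/K[0,0],(px[1]-K[1,2])/K[1,1]]);r=np.hypot(*u)
    d=R.T@np.r_[u/r*np.sin(r),np.cos(r)];return C+d*(z-C[2])/d[2]
P=np.array([ray(c(*q),.070) for q in [(60,56),(250,55),(400,55),(600,54),(780,52)]])
k=np.polyfit(P[:,0],P[:,1],1);print("plate edge",P.round(4).tolist(),"yaw",np.degrees(np.arctan(k[0])),"left end",ray(c(30,54),.07))
f=Wp(p,[(0,-38,30)])[0];print("gauge face",f,"gap mm",(f[1]-np.polyval(k,f[0]))*1000)
# scene
s=lambda a,b:(a/9+230,b/9+205)
from fit import pr,fit
obs=[("scene",s(322,495),(50,22,12)),("scene",s(322,518),(50,22,0)),("scene",s(415,272),(-50,22,12))]
print("scene resid for wrist pose",(pr("scene",Wp(p,[o[2] for o in obs]))-np.array([o[1] for o in obs])).round(1).tolist())
q=[.5748,.0397,np.radians(3)]
print("cheek far outer top, robot",pr("scene",Wp(q,[(75,0,70),(75,0,0)])),"seen",s(55,325),s(65,545))
E
```

```text
gauge [0.57384227 0.08521695] 4.6793592375655315
[[-0.2, 0.4], [0.3, -1.8], [-0.9, -0.1], [0.5, 0.1], [0.1, 0.4]]
plate edge [[0.6433, 0.0441, 0.07], [0.6098, 0.0427, 0.07], [0.5844, 0.0415, 0.07], [0.5509, 0.0394, 0.07], [0.5198, 0.037, 0.07]] yaw 3.281534363435622 left end [0.64883923 0.0439628  0.07      ]
gauge face [0.57694229 0.04734361 0.03      ] gap mm 6.660374158705594
scene resid for wrist pose [[0.7, -0.6], [0.6, 0.5], [-0.2, -0.0]]
cheek far outer top, robot [[236.47734916 241.93747441]
 [237.23243107 263.55416515]] seen (236.11111111111111, 241.11111111111111) (237.22222222222223, 265.55555555555554)
```

The gauge is released and standing, but the wrist fit gives a gap of about 6.7 mm (it had been held tilted). I'll close the fingers and push the post from its +y side at a low height.

Emit:
{"fn": "step_arm", "kwargs": {
  "steps": [
    [[0,0,0.7],0],
    [[0,0,0.7],0],
    [[0,0,0.6],0],
    [[0,0,0],0],
    [[0,0,0],0],
    [[0.9,0,0],0],
    [[0.9,0,0],0],
    [[0.9,0,0],0],
    [[0.9,0,0],0],
    [[0.8,0,0],0],
    [[0.5,0,0],0],
    [[0,0,0],0],
    [[0,0,-0.2],0],
    [[0,0,-0.2],0],
    [[0,0,0],0],
    [[0,0,0],0]
  ],
  "fingers": 1,
  "grip_force": 20
}}

```text
time_s: 10.6
tcp_pos: [0.5723, 0.1089, 0.0486]
eef_rot: [-66.0, 89.9, 27.0]
contact_force: [0.0, -0.2, -0.0]
gripper_width: 0.0006
```

Emit:
{"fn": "step_arm", "kwargs": {
  "steps": [
    [[0,0,-0.1],0],
    [[0,0,-0.1],0],
    [[0,0,-0.1],0],
    [[0,0,0],0],
    [[0,0,0],0]
  ]
}}

```text
time_s: 11.02
tcp_pos: [0.5724, 0.1031, 0.0478]
eef_rot: [-68.5, 90.0, 24.6]
contact_force: [1.1, 1.0, 1.4]
gripper_width: 0.0005
```

Emit:
{"fn": "step_arm", "kwargs": {
  "steps": [
    [[0,0,-0.1],0],
    [[0,0,0],0],
    [[0,0,-0.1],0],
    [[0,0,0],0],
    [[0,0,0],0]
  ]
}}

```text
time_s: 11.43
tcp_pos: [0.5727, 0.0992, 0.0477]
eef_rot: [-72.4, 90.0, 20.7]
contact_force: [0.3, 3.8, 2.6]
gripper_width: 0.0003
```

Emit:
{"fn": "step_arm", "kwargs": {
  "steps": [
    [[0,0,-0.05],0],
    [[0,0,0],0],
    [[0,0,0],0]
  ]
}}

```text
time_s: 11.68
tcp_pos: [0.5727, 0.0982, 0.0477]
eef_rot: [-72.8, 90.0, 20.3]
contact_force: [1.1, 3.6, 2.2]
gripper_width: 0.0004
```

Emit:
{"fn": "step_arm", "kwargs": {
  "steps": [
    [[0,0,-0.05],0],
    [[0,0,0],0],
    [[0,0,0],0]
  ]
}}

```text
time_s: 11.93
tcp_pos: [0.5728, 0.0975, 0.0477]
eef_rot: [-55.5, 89.9, 37.6]
contact_force: [1.1, 6.6, 2.9]
gripper_width: -0.0001
```

Emit:
{"fn": "step_arm", "kwargs": {
  "steps": [
    [[0,0,-0.05],0],
    [[0,0,0],0],
    [[0,0,0],0]
  ]
}}

```text
time_s: 12.18
tcp_pos: [0.5728, 0.0975, 0.0477]
eef_rot: [-36.6, 89.9, 56.5]
contact_force: [-1.5, 12.0, 2.2]
gripper_width: 0.0007
```

Emit:
{"fn": "step_arm", "kwargs": {
  "steps": [
    [[0,0,-0.03],0],
    [[0,0,0],0],
    [[0,0,0],0]
  ]
}}

```text
time_s: 12.43
tcp_pos: [0.5728, 0.0974, 0.0478]
eef_rot: [-33.3, 89.8, 59.8]
contact_force: [-3.1, 15.1, 2.9]
gripper_width: 0.0007
```

Firm contact, with Fy at 15 N and no further motion. I'll back off, rise and check.

Emit:
{"fn": "step_arm", "kwargs": {
  "steps": [
    [[0,0,0.3],0],
    [[0,0,0.7],0],
    [[-0.8,0,0],0],
    [[-1,0,0],0],
    [[-1,0,0],0],
    [[-1,0,0],0],
    [[-1,0,0],0],
    [[-0.6,0,-1],0],
    [[0,0,-1],0],
    [[0,0,0],0],
    [[0,0,0],0],
    [[0,0,0],0]
  ]
}}

```text
time_s: 13.43
tcp_pos: [0.573, 0.0754, 0.1549]
eef_rot: [115.3, 89.9, -151.7]
contact_force: [0.3, -0.2, 0.0]
gripper_width: 0.0003
```

```bash
python3 pl.py 0.5727 0.0777 0.0617 -177;python3 - <<'E'
from h import *
import pickle
m=camera_model("wrist");pickle.dump(m,open("w6.pkl","wb"))
cv2.imwrite("pics/w6.png",capture("wrist"));up("w6","w6c",155,150,335,245,4.4)
cv2.imwrite("pics/sc6.png",capture("scene"));up("sc6","sc6c",230,205,285,268,9)
E
```

```text
t 13.43 tcp [0.573  0.0754 0.1549] tilt [-0.001 -0.001 -1.   ] toolY heading -176.96 F [ 0.3 -0.2  0. ] w 0.0003 j [ 26.9  15.9 -18.8   0.  -55.4 -23.8]
world D mm [ -0.3   2.3 -93.2] turn units 0.007 (deg 0.04)
shift units: before turn [4.66 0.   0.12]  after turn [4.66 0.   0.12]
```

View pics/w6c.png

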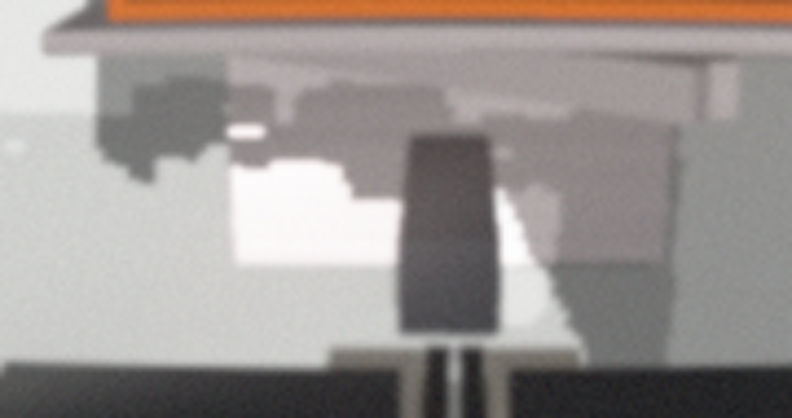

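View pics/sc6c.png

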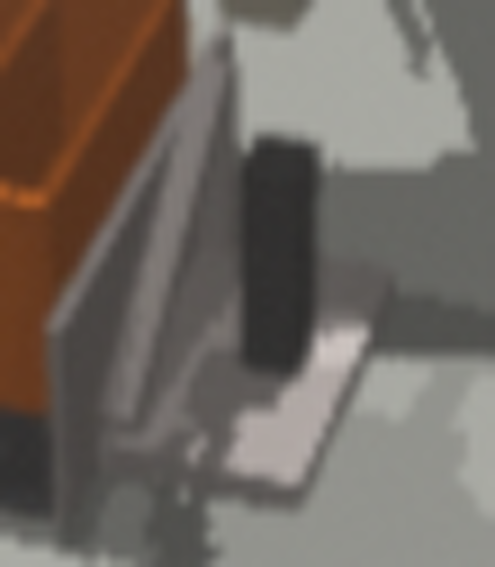

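```bash
python3 - <<'E'
from fit2 import *
m=pickle.load(open("w6.pkl","rb"))
c=lambda a,b:(a/4.4+155,b/4.4+150)
p,r=fitw(m,[(c(237,264),(50,22,12)),(c(664,264),(-50,22,12)),(c(449,285),(0,0,85)),(c(740,60),(-50,-38,82)),(c(740,118),(-50,-28,82))],[.57,.078,0.05])
print("gauge",p[:2],np.degrees(p[2]));print(r.round(1).tolist())
K=m["intrinsics"];R=cv2.Rodrigues(m["rvec"])[0];C=-R.T@m["tvec"]
def ray(px,z):
    u=np.array([(px[0]-K[0,2])/K[0,0],(px[1]-K[1,2])/K[1,1]]);r=np.hypot(*u)
    d=R.T@np.r_[u/r*np.sin(r),np.cos(r)];return C+d*(z-C[2])/d[2]
P=np.array([ray(c(*q),.070) for q in [(60,55),(250,54),(400,54),(600,53),(780,51)]])
k=np.polyfit(P[:,0],P[:,1],1);print("yaw",np.degrees(np.arctan(k[0])),"left end",ray(c(43,50),.07))
f=Wp(p,[(0,-38,30)])[0];print("gauge face",f,"gap mm",(f[1]-np.polyval(k,f[0]))*1000)
s=lambda a,b:(a/9+230,b/9+205)
obs=[("scene",s(301,489),(50,22,12)),("scene",s(301,508),(50,22,0)),("scene",s(392,272),(-50,22,12)),("scene",s(282,142),(0,0,85))]
from fit import fit
p2,r2,_=fit(obs,p); print("scene fit",p2[:2],np.degrees(p2[2]),r2.round(1))
print((pr("scene",Wp(p,[o[2] for o in obs]))-np.array([o[1] for o in obs])).round(1).tolist())
E
```

```text
gauge [0.57409009 0.07857031] 3.988411775293502
[[-0.3, -0.0], [0.4, -1.5], [-0.1, 0.0], [0.2, 0.4], [-0.3, 0.3]]
yaw 3.2499398351392608 left end [0.64941854 0.04350399 0.07      ]
gauge face [0.57673317 0.04066234 0.03      ] gap mm -0.08733247708038461
scene fit [0.57240256 0.078142  ] 3.4107922684532297 [ 0.  -0.9 -0.   0.6  0.4 -0.7 -0.3  1.2]
[[0.2, -0.5], [0.1, 1.0], [0.2, -0.4], [-0.4, 1.6]]
```

The gauge is flush: gap about 0 mm, x offset about 2 mm, and yaw matches within 1°. Now I'll go above the handle.

```bash
python3 pl.py 0.4719 -0.0382 0.17 -176.8
```

```text
t 13.53 tcp [0.5732 0.0758 0.155 ] tilt [-0.001 -0.001 -1.   ] toolY heading -176.91 F [-1.2  0.7 -1. ] w 0.0007 j [ 26.9  15.9 -18.8   0.  -55.4 -23.8]
world D mm [-101.3 -114.    15. ] turn units -0.018 (deg -0.11)
shift units: before turn [-0.74  5.37 -5.42]  after turn [-0.74  5.38 -5.41]
```

Emit:
{"fn": "step_arm", "kwargs": {
  "steps": [
    [[-0.5,0.4,-0.4],0],
    [[-0.3,0.9,-0.9],0],
    [[0,0.9,-0.9],0],
    [[0,0.9,-0.9],0],
    [[0,0.9,-0.9],0],
    [[0,0.9,-0.9],0],
    [[0,0.5,-0.5],0],
    [[0,0,0],0],
    [[0,0,0],0],
    [[0,0,0],0]
  ],
  "fingers": 0.64
}}

```text
time_s: 14.37
tcp_pos: [0.4722, -0.0378, 0.1719]
eef_rot: [-88.2, 89.9, 4.9]
contact_force: [0.1, -0.2, 0.2]
gripper_width: 0.0309
```

```bash
python3 pl.py 0.4719 -0.0382 0.09 -176.8;python3 - <<'E'
from h import *
import pickle
m=camera_model("wrist");pickle.dump(m,open("w7.pkl","wb"))
cv2.imwrite("pics/w7.png",capture("wrist"));up("w7","w7b",0,0,512,384,1.5);up("w7","w7c",160,110,360,260,4)
E
```

```text
t 14.37 tcp [ 0.4722 -0.0378  0.1719] tilt [ 0.001  0.    -1.   ] toolY heading -176.91 F [ 0.1 -0.2  0.2] w 0.0309 j [ 19.3   5.1 -30.    0.  -54.8 -16.2]
world D mm [ -0.3  -0.4 -81.9] turn units -0.018 (deg -0.11)
shift units: before turn [ 4.1   0.02 -0.02]  after turn [ 4.1   0.02 -0.02]
```

View pics/w7b.png

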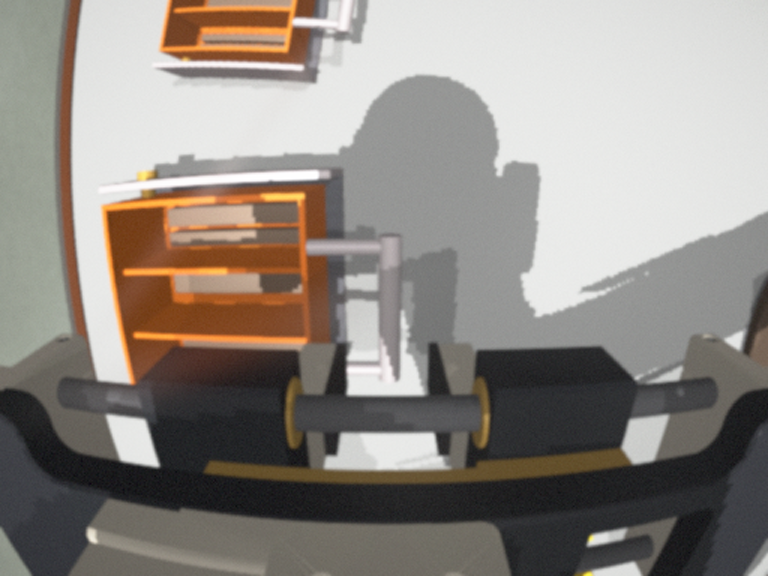

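View pics/w7c.png

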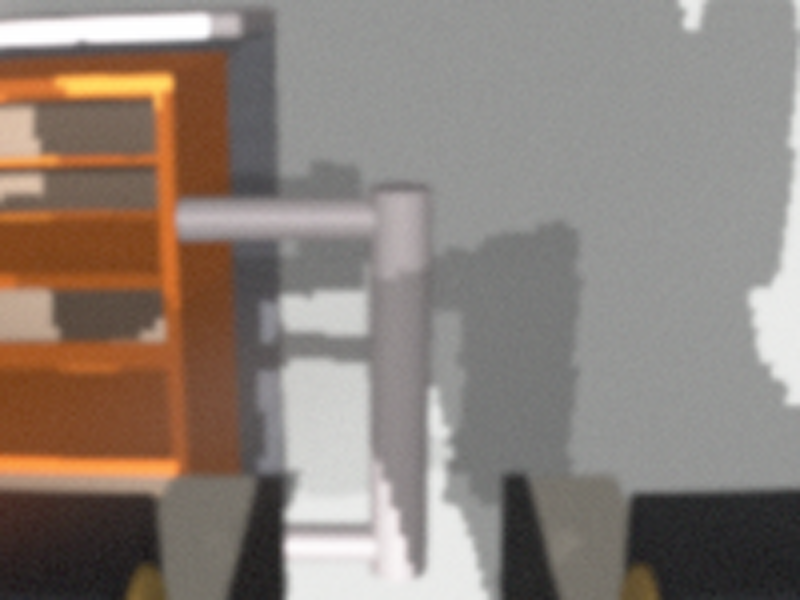

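```bash
python3 - <<'E'
from fit2 import *
m=pickle.load(open("w7.pkl","rb"))
K=m["intrinsics"];R=cv2.Rodrigues(m["rvec"])[0];C=-R.T@m["tvec"]
def ray(px,z):
    u=np.array([(px[0]-K[0,2])/K[0,0],(px[1]-K[1,2])/K[1,1]]);r=np.hypot(*u)
    d=R.T@np.r_[u/r*np.sin(r),np.cos(r)];return C+d*(z-C[2])/d[2]
c=lambda a,b:(a/4+160,b/4+110)
a,b=ray(c(402,188),.09),ray(c(400,573),.09);print(a,b,(a+b)/2)
E
```

```text
[ 0.47308586 -0.07672904  0.09      ] [0.46883414 0.00477513 0.09      ] [ 0.47096    -0.03597696  0.09      ]
```

Emit:
{"fn": "step_arm", "kwargs": {
  "steps": [
    [[0.7,0.05,0],0],
    [[0.9,0,0],0],
    [[0.9,0,0],0],
    [[0.9,0,0],0],
    [[0.6,0,0],0],
    [[0,0,0],0],
    [[0,0,0],0]
  ]
}}

```text
time_s: 15.0
tcp_pos: [0.4707, -0.0379, 0.0911]
eef_rot: [112.3, 89.9, -154.5]
contact_force: [-0.2, 0.5, -0.9]
gripper_width: 0.0319
```

Emit:
{"fn": "step_arm", "kwargs": {
  "steps": [
    [[0,0,0],0],
    [[0,0,0],0],
    [[0,0,0],0],
    [[0,0,0],0],
    [[0,0,0],0]
  ],
  "fingers": 1,
  "grip_force": 18
}}

```text
time_s: 15.42
tcp_pos: [0.4712, -0.0381, 0.0923]
eef_rot: [-78.4, 89.9, 14.7]
contact_force: [1.1, 0.8, 2.5]
gripper_width: 0.0112
```

```bash
python3 - <<'E'
from pl import *
plan([.4719,-.0382,.09],-176.8)
# arc rows in tool axes: pivot-relative handle (-152,35) mm
v=np.array([-152.,35]);prev=v;
for i in range(1,16):
    a=np.radians(35*i/15);w=np.array([np.cos(a)*v[0]+np.sin(a)*v[1],-np.sin(a)*v[0]+np.cos(a)*v[1]])
    d=(w-prev)/20;prev=w;print(i,"tool x",round(-d[1],3),"tool y",round(-d[0],3))
print(prev-v)
E
```

```text
t 15.42 tcp [ 0.4712 -0.0381  0.0923] tilt [ 0.002  0.    -1.   ] toolY heading -176.91 F [1.1 0.8 2.5] w 0.0112 j [ 19.3  10.9 -35.9   0.  -43.1 -16.2]
world D mm [ 0.7 -0.1 -2.3] turn units -0.019 (deg -0.11)
shift units: before turn [ 0.11 -0.03 -0.01]  after turn [ 0.11 -0.03 -0.01]
1 tool x -0.308 tool y -0.078
2 tool x -0.305 tool y -0.09
3 tool x -0.301 tool y -0.102
4 tool x -0.296 tool y -0.115
5 tool x -0.291 tool y -0.126
6 tool x -0.286 tool y -0.138
7 tool x -0.28 tool y -0.15
8 tool x -0.274 tool y -0.161
9 tool x -0.267 tool y -0.172
10 tool x -0.26 tool y -0.183
11 tool x -0.252 tool y -0.193
12 tool x -0.244 tool y -0.203
13 tool x -0.236 tool y -0.213
14 tool x -0.227 tool y -0.222
15 tool x -0.217 tool y -0.232
[47.56406454 80.85393988]
```

Emit:
{"fn": "step_arm", "kwargs": {
  "steps": [
    [[-0.31,-0.08,0],0],
    [[-0.3,-0.09,0],0],
    [[-0.3,-0.1,0],0],
    [[-0.3,-0.115,0],0],
    [[-0.29,-0.125,0],0],
    [[-0.29,-0.14,0],0],
    [[-0.28,-0.15,0],0],
    [[-0.27,-0.16,0],0],
    [[-0.27,-0.17,0],0],
    [[-0.26,-0.18,0],0],
    [[-0.25,-0.19,0],0],
    [[-0.24,-0.2,0],0],
    [[-0.24,-0.21,0],0],
    [[-0.23,-0.22,0],0],
    [[-0.22,-0.23,0],0],
    [[0,0,0],0],
    [[0,0,0],0],
    [[0,0,0],0],
    [[0,0,0],0]
  ]
}}

```text
time_s: 17.0
tcp_pos: [0.5153, -0.036, 0.1729]
eef_rot: [92.8, 89.7, -174.1]
contact_force: [-10.8, 5.1, 9.7]
gripper_width: 0.0112
```

```bash
python3 pl.py 0.5188 -0.0357 0.173 -176.8;python3 - <<'E'
from h import *
import pickle
m=camera_model("wrist");pickle.dump(m,open("w8.pkl","wb"))
cv2.imwrite("pics/w8.png",capture("wrist"));up("w8","w8b",0,0,512,384,1.5)
cv2.imwrite("pics/sc8.png",capture("scene"));up("sc8","sc8c",175,160,285,270,6)
cv2.imwrite("pics/si8.png",capture("side"));up("si8","si8c",235,140,325,225,7)
E
```

```text
t 17.0 tcp [ 0.5153 -0.036   0.1729] tilt [-0.005 -0.    -1.   ] toolY heading -176.94 F [-10.8   5.1   9.7] w 0.0112 j [ 17.8   9.4 -24.8  -0.1 -56.1 -14.7]
world D mm [3.5 0.3 0.1] turn units -0.023 (deg -0.14)
shift units: before turn [-0.01 -0.17  0.01]  after turn [-0.01 -0.17  0.01]
```

View pics/w8b.png

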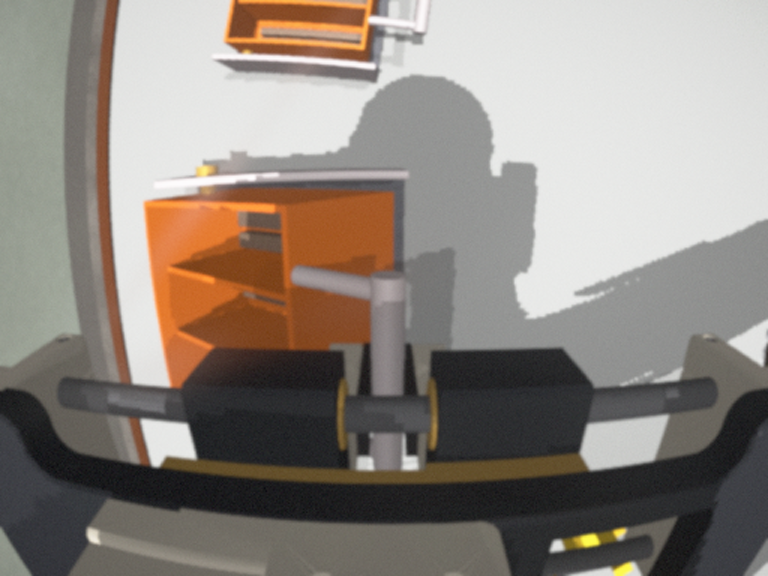

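View pics/sc8c.png

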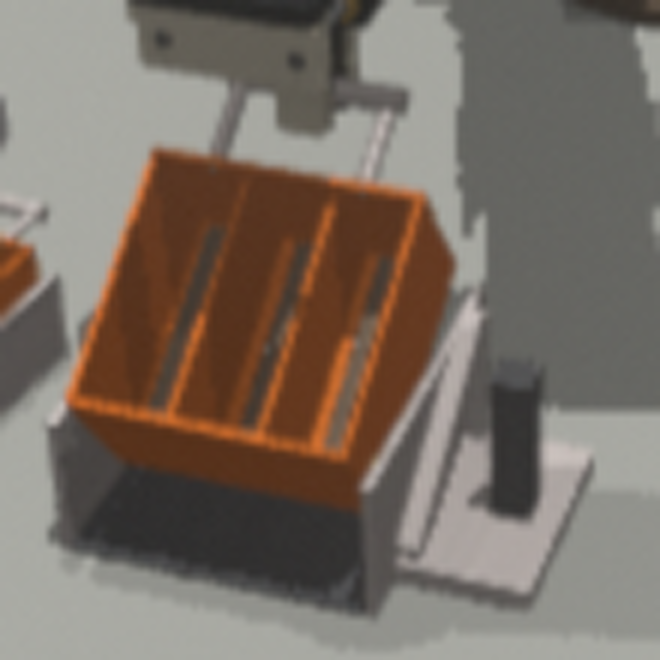

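View pics/si8c.png

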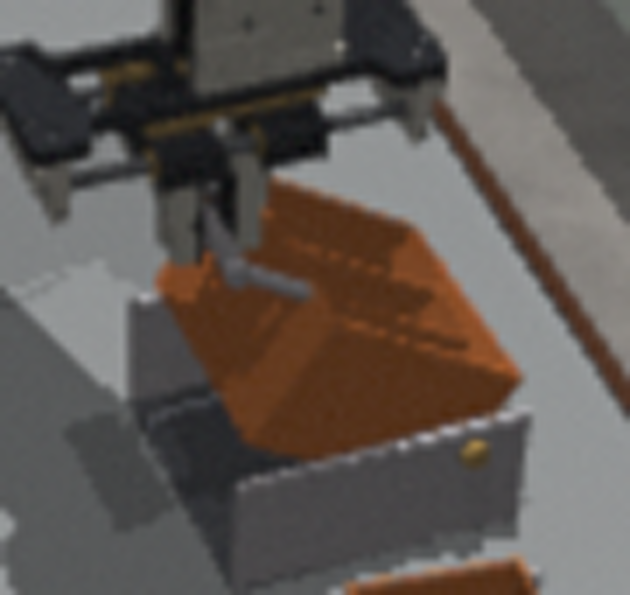

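```bash
cat > ang.py <<'E'
from fit2 import *
P0=[.5748,.0400,np.radians(3.1)]
def model(th,L):
    L=np.float64(L).copy();x=L[:,0]-45;z=L[:,2]-55;c,s=np.cos(th),np.sin(th)
    L[:,0]=45+c*x+s*z;L[:,2]=55-s*x+c*z;return L
def ang(obs):
    O=np.array([o[0] for o in obs])
    f=lambda v:(pr("scene",Wp([P0[0]+v[1],P0[1]+v[2],P0[2]],model(v[0],[o[1] for o in obs])))-O).ravel()
    s=least_squares(lambda v:np.r_[f(v),(v[1:]/.001)],[.6,0,0]);print("theta",s.x[0],np.degrees(s.x[0]),s.x[1:],"\n",f(s.x).reshape(-1,2).round(1).tolist())
E
python3 - <<'E'
from ang import *
c=lambda a,b:(a/6+175,b/6+160)
ang([(c(155,152),(-65,-134.5,95)),(c(425,195),(-65,-10.5,95)),(c(72,402),(55,-134.5,95)),(c(348,458),(55,-10.5,95)),(c(403,98),(-107,-32.5,90)),(c(453,262),(-65,-10.5,20))])
E
```

```text
theta 0.5793245316796866 33.192850633639 [-0.00061205  0.00043221] 
 [[-0.4, -0.8], [-0.1, -0.2], [-1.3, 0.3], [-0.4, 0.6], [0.1, 0.9], [0.5, 0.6]]
```

Emit:
{"fn": "step_arm", "kwargs": {
  "steps": [
    [[-0.1,0.02,0],0],
    [[-0.08,0,0],0],
    [[0,0,0],0],
    [[0,0,0],0],
    [[0,0,0],0],
    [[0,0,0],0],
    [[0,0,0],0],
    [[0,0,0],0]
  ]
}}

```text
time_s: 17.82
tcp_pos: [0.5182, -0.0358, 0.1761]
eef_rot: [-98.1, 89.9, -5.0]
contact_force: [5.2, -0.0, -9.0]
gripper_width: 0.0113
```

```bash
python3 - <<'E'
from pl import *
s=get_state();print(s["time_s"],s["tcp_pos"],s["contact_force"],s["gripper_width"],s["qd"])
cv2.imwrite("pics/sc9.png",capture("scene"));up("sc9","sc9c",175,160,285,270,7)
E
```

```text
17.8167 [ 0.51818705 -0.0357727   0.17608623] [ 5.21471195 -0.0228905  -8.95127913] 0.011305359483418532 [ 0.01876305 -0.09876937 -0.01607128  0.11384565 -0.04551527  0.03497946]
```

View pics/sc9c.png

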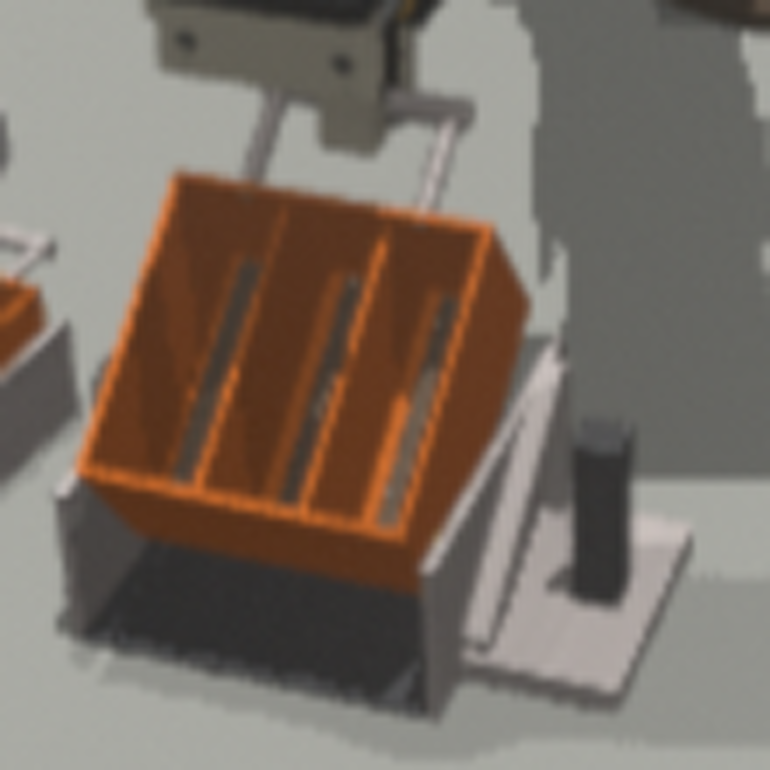

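Emit:
{"fn": "step_arm", "kwargs": {
  "steps": [
    [[0.05,-0.04,0],0],
    [[0,0,0],0],
    [[0,0,0],0],
    [[0,0,0],0],
    [[0,0,0],0],
    [[0,0,0],0]
  ]
}}

```text
time_s: 18.37
tcp_pos: [0.5175, -0.0359, 0.1753]
eef_rot: [103.3, 90.0, -163.6]
contact_force: [-4.6, 1.8, 3.2]
gripper_width: 0.0116
```

```bash
python3 - <<'E'
from ang import *
s=get_state();print(s["time_s"],s["tcp_pos"],s["contact_force"],s["gripper_width"],np.abs(s["qd"]).max())
a=s["tcp_pos"]-np.array([.4712,-.0381,.0923]);v=np.array([-152+a[0]*1000,35+a[2]*1000]);print("kin deg",180-np.degrees(np.arctan2(35,152))-np.degrees(np.arctan2(v[1],v[0])))
c=lambda a,b:(a/7+175,b/7+160)
ang([(c(178,178),(-65,-134.5,95)),(c(493,227),(-65,-10.5,95)),(c(82,470),(55,-134.5,95)),(c(405,537),(55,-10.5,95)),(c(470,112),(-107,-32.5,90)),(c(529,300),(-65,-10.5,20))])
# gauge
obs=[("scene",c(618,690),(50,22,12)),("scene",c(618,706),(50,22,0)),("scene",c(691,530),(-50,22,12)),("scene",c(604,436),(0,0,85)),("scene",c(553,350),(-50,-33,82))]
p2,r2,_=fit(obs,[.574,.078,.05]);print("gauge",p2[:2],np.degrees(p2[2]),r2.round(1))
cv2.imwrite("pics/sc10.png",capture("scene"));up("sc10","sc10b",0,0,512,384,1.5)
cv2.imwrite("pics/si10.png",capture("side"));up("si10","si10b",0,0,512,384,1.5)
E
```

```text
18.3667 [ 0.51753798 -0.03586104  0.17529625] [-4.55717319  1.79549487  3.22184766] 0.011562755598447865 0.08651408874317842
kin deg 35.189445092798536
theta 0.6007134014675332 34.41834260103748 [-0.00064107  0.00041967] 
 [[-0.4, -1.0], [0.0, -0.2], [-1.0, 0.5], [-0.3, 0.5], [-0.2, 0.9], [0.4, 0.8]]
gauge [0.57311766 0.07801928] 3.4868551792732236 [ 0.1  0.   0.   1.3  0.1 -1.1 -0.4 -0.2  0.3 -0.1]
```

View pics/sc10b.png

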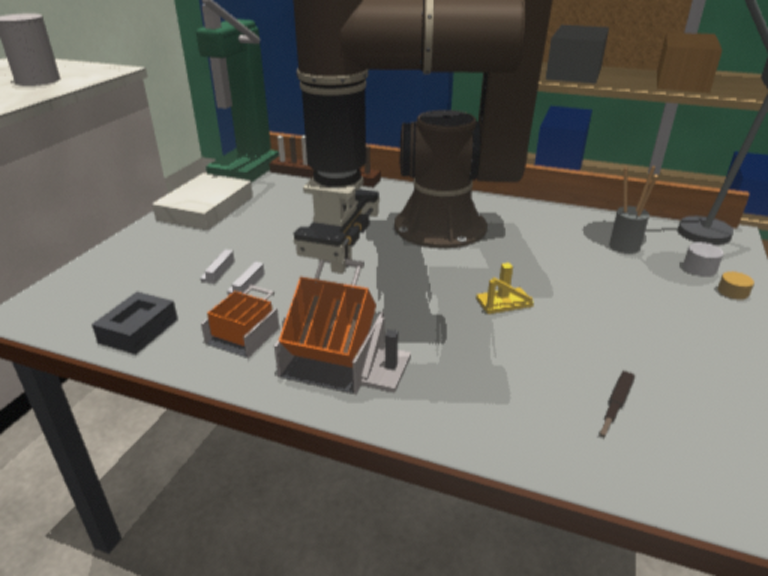

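View pics/si10b.png

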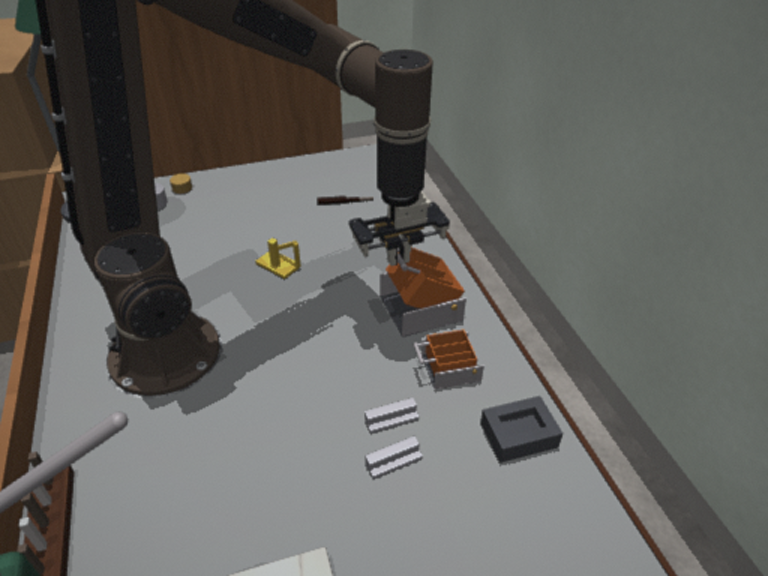

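The pictures show the bin raised with the bar in the fingers. The gauge stands against the left plate at (385,355), and the bystanders are where they were. I'm handing in.

```bash
python3 - <<'E'
from plant import *
s=get_state();print(s["time_s"],s["tcp_pos"],s["contact_force"],s["gripper_width"]);print(close_job())
E
```

```text
18.4667 [ 0.5175568  -0.03584985  0.17528333] [-4.58080552  1.32720448  1.97119115] 0.01147249214323621
the job is handed in; nothing more can be done
None
```

I stood the grey gauge against the large bin's left cheek plate, let go of it, then raised the bin by its bar to about 35° and handed in at 18.5 s with the gripper still holding it.

- **Gauge:** My first placing left it about 6.7 mm off the plate, because it had tilted in the grip. I then pushed it home by its post with closed fingers, to firm contact at 15 N. The wrist fit afterwards gave a gap of about 0 mm, about 2 mm off the plate's middle lengthwise and less than 1° of yaw difference. A scene fit with the bin nearly at its final angle put it within about 2 mm of the same place.
- **Bin angle:** The two checks differ slightly. Arm kinematics gave 35.2° (0.614 rad). The scene fit gave 34.4° (0.601 rad), from a picture taken just before a last relief move of about 1 mm. Both are inside 0.541 to 0.681 rad.
- **Hold:** The fingers are closed on the bar at 11.5 mm with an 18 N grip, and the force on the tool was about 5 N. The arm was at rest.
- **Bystanders:** The cavity block, soft jaws and stone holder look unmoved in the last scene and side pictures. I judged this by eye and did not measure it.

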